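# Draw a bench spring gauge out to its index and back

## Task

Check the spring gauge that has the T-shaped handle: draw its handle out until the pointer straight below it stands over the index strip across that gauge's bed, and hold it there for two seconds. Then lead the handle all the way back home, without letting it snap back, and let go. Leave the gauge with the round knob alone.

Things in the scene. Friction and masses are not known exactly. Their poses are not given: they have to be found in the camera images.
- t_slide_handle (a point): Centre of the T handle's crossbar: plain horizontal steel bar, 14 mm thick, 68 mm long, 75 mm above the worktop, on a central post 16 mm wide on a small carriage with two pointers straight below the bar. Axes: y along the bar, z up, x along the gauge to its housing; it pulls out along -x, roughly towards the robot. Gauge left or right of the knob gauge, turned up to 12 degrees.
- index_line (a point): Centre of the T gauge's index strip, 10 mm above the worktop: black, 10 mm wide, across the bed 45 to 95 mm in front of the handle's home, black thumb blocks (16 x 11 mm, top 21 mm up) at both edges of the bed. Fixed. Axes as the handle's: the pointer is over it when bar centre and strip centre agree along x. The handle passes freely over it.
- t_slide (a joint): How far the T handle is drawn out, m: 0 home, 0.11 stop. A damped spring draws it home: 2 N at home, 60 N/m more; let go far out, it snaps back. Carriage and rod (top 39 mm up) run over a fixed aluminium bed 310 x 78 x 8 mm with white scales. Grey box housing, 120 x 54 mm, top 46 mm up, begins 48 mm behind the bar at home.
- knob_slide (a joint): How far the other gauge is drawn out, m (0 is home): a like gauge with a round dark barrel in place of the box housing and a round black knob (34 mm wide, top 89 mm up) in place of the T handle, and an index strip of its own. It stays home.

How it is judged:
By the outcome, as a careful person would: the job done as asked, in the order asked, and still so for the second after the job is handed in, with the robot touching nothing.
It also fails if it takes over 38 s, if anything falls off the work surface, if the arm or the gripper's body presses on something with over 40 N, if the wrist force passes 120 N, or if a joint passes its speed limit or range.

## Robot

A 6-joint arm with a two-finger parallel gripper is mounted at the origin on a cart in front of the work surface, level with it; the furniture and walls round the work are solid. World frame = base frame: x ahead of the robot, y to its left, z up, the work surface at z = 0. Lengths are in m, angles in rad, forces in N, time in s.
With the tool pointing down it reaches from about 0.375 to 0.75 m from the base axis. Payload 9 kg.
Tool frame: the origin (TCP) lies at the very end of the fingers, on their centre line; the grasp point (between the pads) lies 19 mm behind it; z points along the fingers, y is the line along which they close (so a half turn about z gives the same grasp; the last joint's range is limited). The gripper opens to 85 mm and grips with 20 to 120 N. Pads are 22 mm wide; open, the fingers measure 114 mm over their backs; the gripper's body (76 mm by 85 mm) begins 54 mm behind the grasp point. The pads swing forward as they close: fully open they stand 13 mm farther back than shut.
Start: joints at [-1.551, 0.104, 0.097, 1.564, 0, 1.353], TCP at [0.141, -0.583, 0.231] pointing down, gripper open.
Joint ranges: [-2.99, 2.99], [-0.84, 1.86], [-1.1, 1.16], [-1.84, 2.11], [-1.51, 1.56], [-3.14, 3.14]. Speed limits (rad/s): [2.22, 2.22, 2.57, 3.14, 3.14, 3.14].

## Interface

Orientations are given as [roll, pitch, yaw] about the fixed x, y, z axes, in that order (R = Rz(yaw) Ry(pitch) Rx(roll)).
In Python, from rig import * gives the robot as it stands. The module is installed in compiled form; this text tells all that it offers.
- The arm moves only by the tool apply_moves, never from a script. Its argument "motion" is one flat list of numbers, 7 for each row, row after row: the turn, a rotation vector about the world's x, y, z in degrees, then the shift along the world's x, y, z in cm, then the finger opening in cm, from 0 to 8.54. A call has exactly 5 rows; each row is the pose to reach, as a shift and turn from the pose commanded when the call began; what a row does not reach only later rows make up. A row lasts 1/12 s, in which the tool goes at most 41.7 mm and 7.16 degrees, less where a joint would pass 70% of its speed; a pose out of reach is approached as far as the arm can. A call with a gripper value outside its range is refused whole. The fingers move at their own pace and stop on an object; the grip force is fixed at half the most. Time passes only in rows, so rows that repeat a pose let the fingers close, or fill a call up. It gives the time, the measured TCP pose, the force, the opening and the grip force at its end, in the units of the state.
- read_state(): the state, without advancing time (a new reading comes with each control period).
- read_camera(name): name is "scene" or "top"; returns (picture, depth): 480x640x3 uint8, red, green, blue; 480x640 float32, m along the optical axis (not along the pixel's ray), 0 where there is no reading.
- calibration(name): a dict with "fx", "fy", "cx", "cy" (pixels), "view" (4x4, takes a point from world to camera coordinates). Camera axes: x right, y down, z forward; pixel columns grow to the right and rows downward; lengths in m; the calibration is good to about 2 mm. A picture is of the moment at which its call begins. calibration takes no time and is no camera call.
- job_done(): hands the job in; it is judged then, once.
The state is a dict: "time": time; "joints": joint angles; "joint_velocities": joint speeds; "effort": joint torques, N m; "eef_pos": TCP position; "tool_rot": TCP orientation; "ft_force": force on the tool from outside, world axes, zero at the start; "wrist_torque": the same for the moment, N m; "opening": opening from 0.0 (shut) to 1.0 (fully open); "finger_force": force on a finger pad.
Only numpy, scipy, OpenCV 4.12 (cv2) and the standard library are available. Lean on these libraries where they do the work, as an engineer would, in place of code of your own. Each camera call takes 0.05 s, during which the arm holds its last target. There are 200 camera calls.

## Working session

There is one attempt and no reset: what is moved stays moved. The work goes in short steps, Python scripts to look and compute and a tool call to move; the robot and the scene stay as the last step left them, time stands still between calls to the robot, and variables do not carry over. Pictures are saved under pics/ and viewed, at most 10 in all, crops included, and the job is handed in when it is done.

Besides the shell and the picture viewer there is one more tool, called after "Request:" by a JSON object that holds its "api" and its "payload". apply_moves: Moves the arm, as the interface text tells. Its arguments: {"type":"object","properties":{"motion":{"type":"array","items":{"type":"number"}}},"required":["motion"]}

```bash
mkdir -p pics
python3 - <<'E'
from rig import *
import cv2,numpy as np
for n in("scene","top"):
    p,d=read_camera(n); cv2.imwrite(f"pics/{n}0.png",p[:,:,::-1]); np.savez(f"{n}0.npz",p=p,d=d)
    c=calibration(n); print(n,c["fx"],c["cx"],c["cy"],np.round(c["view"],3).tolist())
s=read_state();print(s["time"],s["eef_pos"],s["tool_rot"],s["opening"])
E
```

```text
scene 505.2922887567762 325.29560677326094 241.98639144633722 [[0.461, -0.887, -0.008, -0.363], [-0.398, -0.199, -0.896, 0.252], [0.793, 0.416, -0.445, 0.608], [0.0, 0.0, 0.0, 1.0]]
top 496.07570230874927 322.98739650440695 241.19127210398293 [[-0.025, -1.0, -0.01, -0.092], [-0.999, 0.025, -0.033, 0.524], [0.033, 0.009, -0.999, 0.89], [0.0, 0.0, 0.0, 1.0]]
0.1 [ 0.14133473 -0.58281842  0.23058492] [-3.14043055e+00 -2.72580056e-04  2.37780143e-01] 0.9987796518068224
```

View pics/scene0.png

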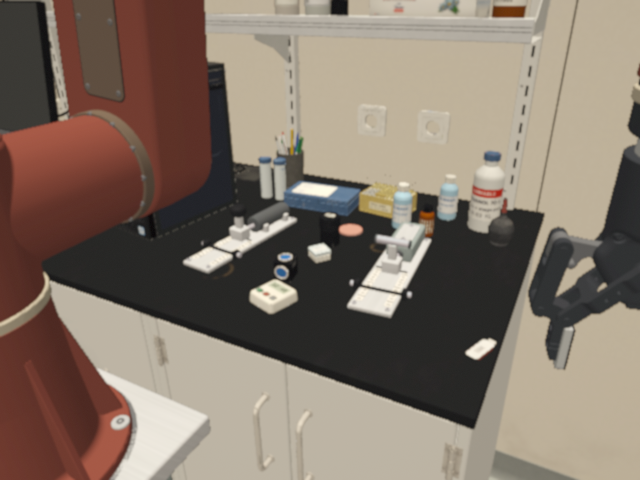

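View pics/top0.png

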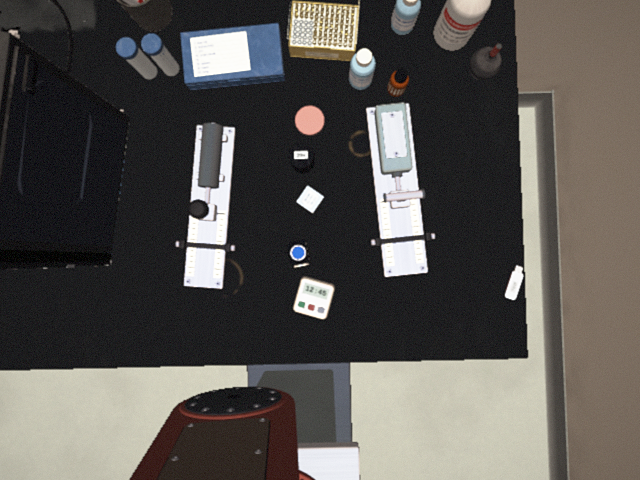

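The T gauge is the right one in the top view: bar near (404,195), strip near (403,239) with blocks at (375,242) and (432,236). The housing is at (394,138).

```bash
cat > h.py <<'E'
import numpy as np,cv2
from rig import *
def ray(n,u,v,z):
    c=calibration(n);V=np.array(c["view"]);R=V[:3,:3];o=-R.T@V[:3,3]
    d=R.T@np.array([(u-c["cx"])/c["fx"],(v-c["cy"])/c["fy"],1]);return o+d*(z-o[2])/d[2]
def world(n,d):
    c=calibration(n);V=np.array(c["view"]);v,u=np.mgrid[:480,:640]
    P=np.stack([(u-c["cx"])/c["fx"]*d,(v-c["cy"])/c["fy"]*d,d],-1)
    return (P-V[:3,3])@V[:3,:3]
E
python3 - <<'E'
from h import *
f=np.load("top0.npz");p,d=f["p"],f["d"];W=world("top",d)
roi=np.zeros((480,640),bool);roi[95:285,360:440]=1
bright=p.min(2)>150
# bed (z ~8mm)
def rep(name,m,z):
    n,l,s,c=cv2.connectedComponentsWithStats(m.astype(np.uint8))
    for i in range(1,n):
        if s[i,4]<25: continue
        v,u=np.where(l==i); q=np.array([ray("top",a,b,z)[:2] for a,b in zip(u,v)],np.float32)
        r=cv2.minAreaRect(q); print(name,s[i].tolist(),np.round(W[l==i].mean(0),4),"rect",np.round(r[0],4),np.round(r[1],4),round(r[2],1))
rep("bed",roi&bright&(abs(W[...,2]-.008)<.008),.008)
rep("bar",roi&(W[...,2]>.06)&(W[...,2]<.1),.082)
rep("house",roi&(W[...,2]>.038)&(W[...,2]<.055),.046)
allbed=(roi&(W[...,2]<.016)&(W[...,2]>.004))
q=np.array([ray("top",a,b,.008)[:2] for b,a in zip(*np.where(roi&bright&(abs(W[...,2]-.008)<.008)))],np.float32)
print("bedall",cv2.minAreaRect(q))
c=p[95:285,340:460,::-1];cv2.imwrite("pics/crop.png",cv2.resize(c,None,fx=3.1,fy=3.1,interpolation=cv2.INTER_CUBIC))
# strip: dark pixels in column range on bed
for u in range(385,424,4): print(u,p[228:250,u].mean(1).astype(int))
E
```

```text
bed [399, 104, 20, 87, 552] [ 0.6623 -0.2654  0.008 ] rect [ 0.6886 -0.2574] [0.1589 0.0324] 4.6
bed [366, 107, 58, 132, 2291] [ 0.5984 -0.2298  0.0086] rect [ 0.6471 -0.2375] [0.2414 0.0786] 4.7Traceback (most recent call last):
  File "<stdin>", line 12, in <module>
  File "<stdin>", line 10, in rep
  File "h.py", line 4, in ray
    c=calibration(n);V=np.array(c["view"]);R=V[:3,:3];o=-R.T@V[:3,3]
ValueError: time passes only in moves, steps and waits
```

```bash
sed -i 's/^from rig import \*/from rig import *\nC={n:calibration(n) for n in("scene","top")}/; s/c=calibration(n)/c=C[n]/' h.py
python3 - <<'E'
from h import *
f=np.load("top0.npz");p,d=f["p"],f["d"];W=world("top",d)
roi=np.zeros((480,640),bool);roi[95:285,360:440]=1
bright=p.min(2)>150
def rep(name,m,z):
    n,l,s,c=cv2.connectedComponentsWithStats(m.astype(np.uint8))
    for i in range(1,n):
        if s[i,4]<25: continue
        v,u=np.where(l==i); q=np.array([ray("top",a,b,z)[:2] for a,b in zip(u,v)],np.float32)
        r=cv2.minAreaRect(q); print(name,s[i].tolist(),np.round(W[l==i].mean(0),4),"rect",np.round(r[0],4),np.round(r[1],4),round(r[2],1))
rep("bar",roi&(W[...,2]>.06)&(W[...,2]<.1),.082)
rep("house",roi&(W[...,2]>.038)&(W[...,2]<.055),.046)
q=np.array([ray("top",a,b,.008)[:2] for b,a in zip(*np.where(roi&bright&(abs(W[...,2]-.008)<.008)))],np.float32)
print("bedall",cv2.minAreaRect(q))
c=p[95:285,340:460,::-1];cv2.imwrite("pics/crop.png",cv2.resize(c,None,fx=3.1,fy=3.1,interpolation=cv2.INTER_CUBIC))
for u in range(385,424,4): print(u,p[230:250,u].mean(1).astype(int))
E
```

```text
bar [383, 189, 42, 14, 357] [ 0.592  -0.2411  0.0807] rect [ 0.5922 -0.2408] [0.0155 0.0692] 4.6
house [375, 103, 37, 70, 2073] [ 0.6988 -0.2319  0.0448] rect [ 0.698  -0.2316] [0.1203 0.0539] 4.8
house [391, 200, 19, 8, 102] [ 0.5832 -0.2408  0.0406] rect [ 0.5825 -0.2407] [0.0111 0.0317] 2.9
bedall ((0.612480103969574, -0.24349409341812134), (0.30971571803092957, 0.1143467128276825), 3.3677244186401367)
385 [249 254 254 254 253 250 255 255 228  78  51  51  60 144 249 255 254 254
 252 251]
389 [254 254 254 254 251 253 255 255 154  59  49  47  75 220 255 246 236 254
 254 254]
393 [243 244 243 243 243 245 251 235  87  46  51  56  98 206 250 245 243 242
 243 244]
397 [243 245 244 244 245 249 241 141  53  52  45  66 177 253 247 243 243 242
 243 242]
401 [241 241 241 241 243 248 232  81  47  50  51  92 194 250 244 241 240 242
 243 241]
405 [239 240 241 241 244 239 155  57  51  54  58 129 226 246 241 239 240 240
 240 240]
409 [242 243 242 244 250 241 108  42  44  47  82 188 253 247 245 244 243 244
 244 242]
413 [253 253 253 254 254 191  62  44  52  53 127 231 253 243 236 242 241 243
 242 243]
417 [253 232 235 255 255 148  49  53  48  65 221 255 244 234 254 254 254 251
 229 253]
421 [249 247 248 252 239  79  46  52  50 103 225 255 254 253 253 253 253 253
 253 254]
```

View pics/crop.png

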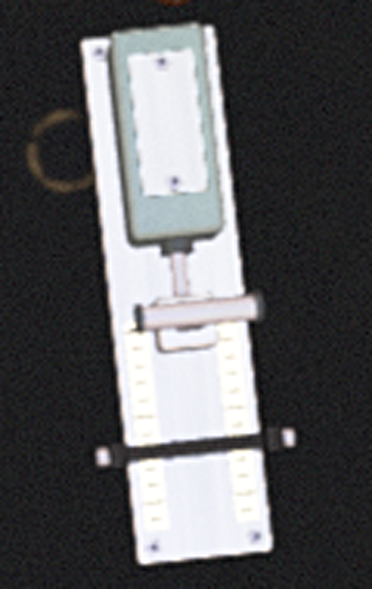

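The crop shows the bar at 4.7° yaw, with the strip crossing the bed from block to block and sizes as given. I'll work out the numbers.

Run:
```python
from h import *
f=np.load("top0.npz");p=f["p"].astype(float).mean(2)
pts=[]
for u in range(385,424):
    w=np.clip(240-p[230:250,u],0,190);w[w<40]=0;pts.append(ray("top",u,230+(w@np.arange(20))/w.sum(),.010))
pts=np.array(pts);vx,vy,x0,y0=cv2.fitLine(pts[:,:2].astype(np.float32),cv2.DIST_HUBER,0,.01,.01).ravel()
print("strip",x0,y0,"yaw",np.degrees(np.arctan2(-vx*np.sign(vy),abs(vy))))
b=np.array([.5925,-.2408]);a=np.radians(4.8);ax=np.array([np.cos(a),np.sin(a)])
print("draw",(np.array([x0,y0])-b)@ax)
n=ax; c=C["top"];V=np.array(c["view"]);print("cam",-V[:3,:3].T@V[:3,3])
```

```text
strip 0.5225998 -0.24909285 yaw 4.6485147
draw -0.0703489614561827
cam [ 0.49237284 -0.11304658  0.90608569]
```

Request:
{"api": "apply_moves", "payload": {"motion": [0,0,7,3,3,0,5,0,0,14,6,5.5,0,5,0,0,21,9,8,0,5,0,0,28,12.5,10.5,0,5,0,0,35,16,13,0,5]}}

```text
time: 0.52
eef_pos: [0.3001, -0.4532, 0.2311]
tool_rot: [-3.141, -0.0, 0.854]
ft_force: [1.1, -0.4, -0.7]
opening: 0.587
finger_force: 0.0
```

Request:
{"api": "apply_moves", "payload": {"motion": [0,0,6,3.2,2.3,0,5,0,0,12,6.5,4.7,0,5,0,0,18,9.7,7,0,5,0,0,24,13,9.4,0,5,0,0,30,16.2,11.7,0,5]}}

```text
time: 0.93
eef_pos: [0.4625, -0.336, 0.2311]
tool_rot: [-3.141, -0.0, 1.378]
ft_force: [0.4, -0.3, -0.9]
opening: 0.59
finger_force: 0.0
```

Request:
{"api": "apply_moves", "payload": {"motion": [0,0,5,3.2,2.3,0,5,0,0,10,6.5,4.7,0,5,0,0,15.8,9.7,7,-1,5,0,0,15.8,13,9.5,-3,5,0,0,15.8,13,9.5,-5,5]}}

```text
time: 1.35
eef_pos: [0.5953, -0.2388, 0.1812]
tool_rot: [3.139, 0.0, 1.653]
ft_force: [1.0, -1.3, -0.5]
opening: 0.586
finger_force: 0.0
```

Request:
{"api": "apply_moves", "payload": {"motion": [0,0,0,0,0,-2,5,0,0,0,0,0,-3.5,5,0,0,0,0,0,-5,5,0,0,0,0,0,-5,5,0,0,0,0,0,-5,5]}}

```text
time: 1.77
eef_pos: [0.5905, -0.2422, 0.1304]
tool_rot: [-3.14, -0.001, 1.648]
ft_force: [-0.4, 0.4, 0.4]
opening: 0.585
finger_force: 0.0
```

Run:
```python
from h import *
p,d=read_camera("scene");cv2.imwrite("pics/s1.png",cv2.resize(p[190:330,320:460,::-1],None,fx=4,fy=4,interpolation=cv2.INTER_CUBIC))
s=read_state();print(s["time"],s["eef_pos"],s["tool_rot"],s["joints"])
```

```text
1.8167 [ 0.59108709 -0.24274563  0.13174342] [-3.14157122e+00 -9.60374806e-05  1.64789361e+00] [-5.93943015e-01  2.26625970e-01  5.16314113e-02  1.39587827e+00
  6.18879546e-05  8.99756022e-01]
```

View pics/s1.png

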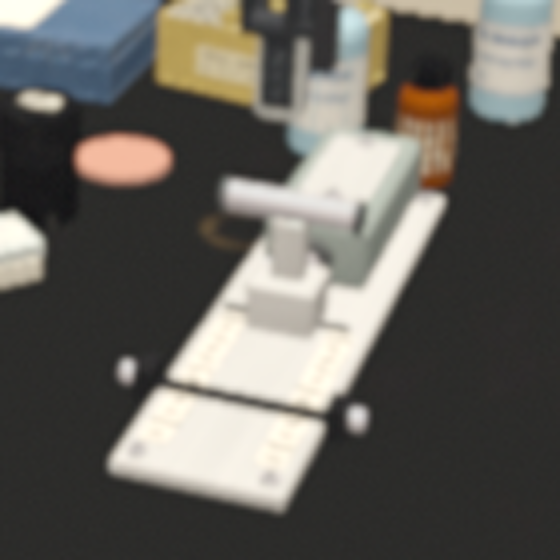

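The fingers hang above the T bar (crop 290,205), and the post is slim and unobstructed. I'll descend and grip.

Request:
{"api": "apply_moves", "payload": {"motion": [0,0,0.2,0.1,0.2,-2,5,0,0,0.2,0.1,0.2,-4,5,0,0,0.2,0.1,0.2,-6,5,0,0,0.2,0.1,0.2,-7.2,5,0,0,0.2,0.1,0.2,-7.2,5]}}

```text
time: 2.23
eef_pos: [0.5911, -0.2401, 0.0574]
tool_rot: [-3.139, -0.002, 1.651]
ft_force: [-1.1, 0.3, -0.6]
opening: 0.583
finger_force: 0.0
```

Request:
{"api": "apply_moves", "payload": {"motion": [0,0,0,0,0,0,3,0,0,0,0,0,0,2.2,0,0,0,0,0,0,1.8,0,0,0,0,0,0,1.5,0,0,0,0,0,0,1]}}

```text
time: 2.65
eef_pos: [0.5927, -0.2412, 0.0609]
tool_rot: [3.14, 0.001, 1.651]
ft_force: [-2.2, 0.9, 5.6]
opening: 0.144
finger_force: 58.4
```

Request:
{"api": "apply_moves", "payload": {"motion": [0,0,0,0,0,0,1,0,0,0,0,0,0,1,0,0,0,0,0,0,1,0,0,0,0,0,0,1,0,0,0,0,0,0,1]}}

```text
time: 3.07
eef_pos: [0.5927, -0.2412, 0.0609]
tool_rot: [3.14, 0.001, 1.651]
ft_force: [-2.0, 0.4, 6.4]
opening: 0.141
finger_force: 58.4
```

Request:
{"api": "apply_moves", "payload": {"motion": [0,0,0,-0.6,-0.05,0,1,0,0,0,-1.3,-0.11,0,1,0,0,0,-2,-0.16,0,1,0,0,0,-2.7,-0.22,0,1,0,0,0,-3.4,-0.28,0,1]}}

```text
time: 3.48
eef_pos: [0.559, -0.2439, 0.0609]
tool_rot: [3.138, 0.001, 1.652]
ft_force: [5.4, 1.2, 5.2]
opening: 0.138
finger_force: 59.1
```

Request:
{"api": "apply_moves", "payload": {"motion": [0,0,0,-0.8,-0.06,0,1,0,0,0,-1.6,-0.13,0,1,0,0,0,-2.4,-0.2,0,1,0,0,0,-3.2,-0.26,0,1,0,0,0,-3.6,-0.29,0,1]}}

```text
time: 3.9
eef_pos: [0.523, -0.2468, 0.0609]
tool_rot: [3.138, 0.001, 1.652]
ft_force: [6.9, 1.5, 4.2]
opening: 0.136
finger_force: 59.0
```

Run:
```python
from h import *
p,d=read_camera("scene");cv2.imwrite("pics/s2.png",cv2.resize(p[220:330,320:460,::-1],None,fx=5,fy=5,interpolation=cv2.INTER_CUBIC));np.savez("scene2.npz",p=p,d=d)
p,d=read_camera("top");cv2.imwrite("pics/t2.png",cv2.resize(p[180:290,350:480,::-1],None,fx=5,fy=5,interpolation=cv2.INTER_CUBIC));np.savez("top2.npz",p=p,d=d)
s=read_state();print(s["time"],s["eef_pos"],s["tool_rot"],s["ft_force"])
```

```text
4.0 [ 0.52306087 -0.24683522  0.06090429] [3.13770857e+00 1.29195373e-03 1.65154418e+00] [6.68670533 1.13677562 4.24729101]
```

View pics/s2.png

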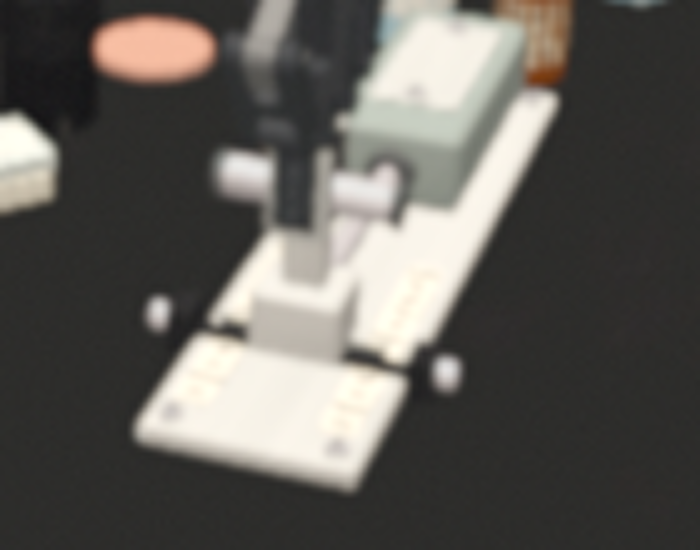

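View pics/t2.png

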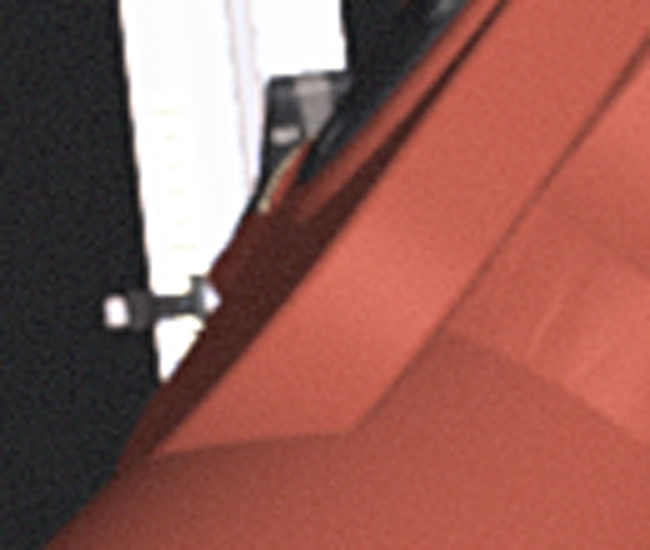

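In the scene crop the dark pointers, seen clear of the strip before, now merge with it at (230,325) and (370,355). The top view is mostly hidden by the arm, but the bar's left end shows at crop (205,295), level with the strip. A numeric check across the views comes next.

Run:
```python
from h import *
a=np.radians(4.7);ax=np.array([np.cos(a),np.sin(a)])
f0=np.load("scene0.npz")["p"].astype(float).mean(2);f2=np.load("scene2.npz")["p"].astype(float).mean(2)
al=lambda n,u,v,z: ray(n,u,v,z)[:2]@ax
for z in(.010,.014):print("ptr",z,[al("scene",u,v,z) for u,v in((379.5,266.25),(403.75,271.25))])
print("strip",[al("scene",u,v,.01) for u,v in((365,285.5),(400,292))], "top strip",np.array([.5226,-.2491])@ax)
# profile along gauge axis at lateral offsets, both pictures
c=C["scene"];V=np.array(c["view"]);lat=np.array([-ax[1],ax[0]])
s=np.arange(-.02,.105,.002)
for o in(-.03,-.026,-.022,.022,.026,.03):
    q=np.array([[.5226,-.2491]+ax*t+lat*o for t in s]);Q=np.c_[q,np.full(len(q),.01)]@V[:3,:3].T+V[:3,3]
    u=(c["fx"]*Q[:,0]/Q[:,2]+c["cx"]).astype(np.float32);v=(c["fy"]*Q[:,1]/Q[:,2]+c["cy"]).astype(np.float32)
    for n,f in(("home",f0),("now",f2)):
        r=cv2.remap(f.astype(np.float32),u[None],v[None],cv2.INTER_LINEAR)[0];print(o,n,[(int(t*1000),int(x)) for t,x in zip(np.round(s,3),r) if x<185])
t=np.load("top2.npz")["p"];print(al("top",391,239,.078)-al("top",384.5,197,.078))
```

```text
ptr 0.01 [np.float64(0.5811139465383452), np.float64(0.5796753118536636)]
ptr 0.014 [np.float64(0.5741851626309249), np.float64(0.5727584283670601)]
strip [np.float64(0.5019219277481629), np.float64(0.5042919058556172)] top strip 0.5004318158513626
-0.03 home [(-6, 161), (-4, 124), (-2, 83), (0, 101), (2, 129), (4, 168)]
-0.03 now [(-6, 175), (-4, 134), (-2, 90), (0, 97), (2, 122), (4, 165)]
-0.026 home [(-6, 163), (-4, 126), (-2, 103), (0, 93), (2, 126), (4, 159), (6, 184), (78, 178), (80, 184)]
-0.026 now [(-6, 178), (-4, 139), (-2, 99), (0, 65), (2, 71), (4, 88), (6, 124), (8, 160)]
-0.022 home [(-6, 165), (-4, 130), (-2, 91), (0, 106), (2, 135), (4, 172), (78, 178), (80, 170)]
-0.022 now [(-6, 180), (-4, 141), (-2, 94), (0, 72), (2, 60), (4, 80), (6, 104), (8, 145), (10, 181)]
0.022 home [(-6, 158), (-4, 122), (-2, 92), (0, 95), (2, 127), (4, 165), (74, 184), (76, 173), (78, 167), (80, 165), (82, 169), (84, 171), (86, 173), (88, 173), (90, 172), (92, 173), (94, 175), (96, 177), (98, 184)]
0.022 now [(-6, 175), (-4, 141), (-2, 121), (0, 120), (2, 132), (4, 147), (6, 161), (8, 173)
[... 458 characters left out ...]
 now [(-6, 177), (-4, 139), (-2, 102), (0, 74), (2, 67), (4, 86), (6, 117), (8, 154), (10, 180), (68, 182), (70, 179), (72, 177), (74, 173), (76, 166), (78, 157), (80, 141), (82, 123), (84, 103), (86, 86), (88, 76), (90, 76), (92, 84), (94, 94), (96, 104), (98, 115), (100, 124), (102, 135), (104, 141)]
0.03 home [(-6, 166), (-4, 131), (-2, 103), (0, 100), (2, 138), (4, 173), (78, 176), (80, 169), (82, 179)]
0.03 now [(-6, 180), (-4, 144), (-2, 101), (0, 74), (2, 73), (4, 85), (6, 113), (8, 146), (10, 181), (74, 183), (76, 172), (78, 157), (80, 142), (82, 121), (84, 99), (86, 82), (88, 67), (90, 58), (92, 57), (94, 55), (96, 57), (98, 61), (100, 63), (102, 66), (104, 77)]
-0.07104191619753997
```

Both views agree: the draw is 70–71 mm, so the pointer is over the strip. I'll hold for 2.5 s.

Request:
{"api": "apply_moves", "payload": {"motion": [0,0,0,0,0,0,1,0,0,0,0,0,0,1,0,0,0,0,0,0,1,0,0,0,0,0,0,1,0,0,0,0,0,0,1]}}

```text
time: 4.42
eef_pos: [0.5236, -0.2468, 0.0609]
tool_rot: [3.138, 0.001, 1.652]
ft_force: [6.6, 1.3, 5.1]
opening: 0.138
finger_force: 59.1
```

Request:
{"api": "apply_moves", "payload": {"motion": [0,0,0,0,0,0,1,0,0,0,0,0,0,1,0,0,0,0,0,0,1,0,0,0,0,0,0,1,0,0,0,0,0,0,1]}}

```text
time: 4.83
eef_pos: [0.5236, -0.2468, 0.0609]
tool_rot: [3.138, 0.001, 1.652]
ft_force: [6.8, 2.0, 5.4]
opening: 0.139
finger_force: 59.1
```

Request:
{"api": "apply_moves", "payload": {"motion": [0,0,0,0,0,0,1,0,0,0,0,0,0,1,0,0,0,0,0,0,1,0,0,0,0,0,0,1,0,0,0,0,0,0,1]}}

```text
time: 5.25
eef_pos: [0.5236, -0.2468, 0.0609]
tool_rot: [3.138, 0.001, 1.652]
ft_force: [5.3, 2.3, 5.2]
opening: 0.137
finger_force: 59.1
```

Request:
{"api": "apply_moves", "payload": {"motion": [0,0,0,0,0,0,1,0,0,0,0,0,0,1,0,0,0,0,0,0,1,0,0,0,0,0,0,1,0,0,0,0,0,0,1]}}

```text
time: 5.67
eef_pos: [0.5236, -0.2468, 0.0609]
tool_rot: [3.138, 0.001, 1.652]
ft_force: [5.6, 2.5, 5.7]
opening: 0.141
finger_force: 59.1
```

Request:
{"api": "apply_moves", "payload": {"motion": [0,0,0,0,0,0,1,0,0,0,0,0,0,1,0,0,0,0,0,0,1,0,0,0,0,0,0,1,0,0,0,0,0,0,1]}}

```text
time: 6.08
eef_pos: [0.5236, -0.2468, 0.0609]
tool_rot: [3.138, 0.001, 1.652]
ft_force: [6.3, 2.5, 5.1]
opening: 0.135
finger_force: 59.1
```

Request:
{"api": "apply_moves", "payload": {"motion": [0,0,0,0,0,0,1,0,0,0,0,0,0,1,0,0,0,0,0,0,1,0,0,0,0,0,0,1,0,0,0,0,0,0,1]}}

```text
time: 6.5
eef_pos: [0.5237, -0.2468, 0.0609]
tool_rot: [3.138, 0.001, 1.652]
ft_force: [6.0, 1.1, 4.2]
opening: 0.139
finger_force: 59.1
```

Request:
{"api": "apply_moves", "payload": {"motion": [0,0,0,0.3,0.02,0,1,0,0,0,0.7,0.06,0,1,0,0,0,1.1,0.09,0,1,0,0,0,1.5,0.12,0,1,0,0,0,1.9,0.16,0,1]}}

```text
time: 6.92
eef_pos: [0.5426, -0.2452, 0.0609]
tool_rot: [3.138, 0.001, 1.652]
ft_force: [4.6, 1.2, 5.2]
opening: 0.137
finger_force: 59.1
```

Request:
{"api": "apply_moves", "payload": {"motion": [0,0,0,0.4,0.03,0,1,0,0,0,0.8,0.06,0,1,0,0,0,1.2,0.1,0,1,0,0,0,1.6,0.13,0,1,0,0,0,2,0.16,0,1]}}

```text
time: 7.33
eef_pos: [0.5624, -0.2437, 0.0609]
tool_rot: [3.138, 0.002, 1.652]
ft_force: [3.6, 0.7, 6.6]
opening: 0.143
finger_force: 59.2
```

Request:
{"api": "apply_moves", "payload": {"motion": [0,0,0,0.4,0.03,0,1,0,0,0,0.8,0.06,0,1,0,0,0,1.2,0.1,0,1,0,0,0,1.6,0.13,0,1,0,0,0,2,0.16,0,1]}}

```text
time: 7.75
eef_pos: [0.5822, -0.2421, 0.0609]
tool_rot: [3.139, 0.001, 1.652]
ft_force: [1.7, 0.6, 6.8]
opening: 0.138
finger_force: 59.2
```

Request:
{"api": "apply_moves", "payload": {"motion": [0,0,0,0.3,0.02,0,1,0,0,0,0.6,0.05,0,1,0,0,0,0.9,0.07,0,1,0,0,0,1.1,0.09,0,1,0,0,0,1.1,0.09,0,1]}}

```text
time: 8.17
eef_pos: [0.5926, -0.2412, 0.0609]
tool_rot: [3.14, 0.002, 1.652]
ft_force: [-0.4, 0.4, 8.1]
opening: 0.138
finger_force: 59.4
```

Request:
{"api": "apply_moves", "payload": {"motion": [0,0,0,0.05,0,0,1,0,0,0,0.1,0.01,0,1,0,0,0,0.1,0.01,0,1,0,0,0,0.1,0.01,0,1.5,0,0,0,0.1,0.01,0,2]}}

```text
time: 8.58
eef_pos: [0.5928, -0.2407, 0.0594]
tool_rot: [3.142, 0.0, 1.651]
ft_force: [-0.3, -0.4, 0.3]
opening: 0.232
finger_force: 0.0
```

Request:
{"api": "apply_moves", "payload": {"motion": [0,0,0,0,0,0,3.5,0,0,0,0,0,0,5,0,0,0,0,0,0,5,0,0,0,0,0,0,5,0,0,0,0,0,0,5]}}

```text
time: 9.0
eef_pos: [0.5931, -0.2406, 0.0592]
tool_rot: [-3.142, -0.0, 1.652]
ft_force: [0.0, 0.1, 0.2]
opening: 0.585
finger_force: 0.0
```

Request:
{"api": "apply_moves", "payload": {"motion": [0,0,0,0,0,1.5,5,0,0,0,0,0,4,5,0,0,0,0,0,7,5,0,0,0,0,0,10,5,0,0,0,0,0,12,5]}}

```text
time: 9.42
eef_pos: [0.5938, -0.2409, 0.1826]
tool_rot: [3.139, 0.002, 1.652]
ft_force: [0.4, 0.1, 0.4]
opening: 0.589
finger_force: 0.0
```

Request:
{"api": "apply_moves", "payload": {"motion": [0,0,0,-2,-2,0,5,0,0,0,-4,-4.5,0,5,0,0,0,-6,-7,0,5,0,0,0,-8,-9,0,5,0,0,0,-8,-9,0,5]}}

```text
time: 9.83
eef_pos: [0.5103, -0.334, 0.1793]
tool_rot: [-3.141, 0.001, 1.648]
ft_force: [0.8, -0.5, 0.1]
opening: 0.586
finger_force: 0.0
```

Run:
```python
from h import *
p,d=read_camera("scene");cv2.imwrite("pics/s3.png",cv2.resize(p[190:330,160:460,::-1],None,fx=2.6,fy=2.6,interpolation=cv2.INTER_CUBIC))
f0=np.load("scene0.npz")["p"]
print("diff",[np.abs(p[y0:y1,x0:x1].astype(float)-f0[y0:y1,x0:x1]).mean() for y0,y1,x0,x1 in((232,275,370,410),(200,260,200,300))])
s=read_state();print(s["time"],s["eef_pos"],s["ft_force"],s["opening"])
```

```text
diff [np.float64(9.417829457364341), np.float64(6.853166666666667)]
9.8833 [ 0.51169129 -0.33240411  0.17936385] [ 0.25979615  0.38801338 -0.14886491] 0.588238922573667
```

View pics/s3.png

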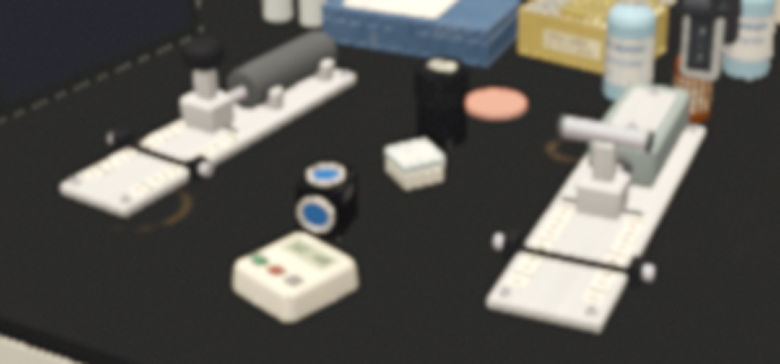

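The T handle at (605,130) is home again, the knob gauge at (205,80) is unmoved, and the gripper is clear. I'm handing it in.

```bash
python3 -c "from rig import *;print(job_done())"
```

```text
the job is handed in; nothing more can be done
None
```

The T handle was drawn out about 70 mm until its pointer stood over the index strip, held there 2.5 s, led slowly back home and released. The knob gauge was left alone and the job was handed in at about 10 s; no verdict came back.

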